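Set the centring template on the lens blocking jig and block the lens

ROBOT

A 6-joint arm with a two-finger parallel gripper is mounted at the origin on a cart in front of the work surface, level with it; the furniture and walls round the work are solid. World frame = base frame: x ahead of the robot, y to its left, z up, the work surface at z = 0. Lengths are in mm, angles in rad, forces in N, time in s.
With the tool pointing down it reaches from about 375 to 975 mm from the base axis. Payload 3.8 kg.
Tool frame: the origin (TCP) lies at the very end of the fingers, on their centre line; the grasp point (between the pads) lies 19 mm behind it; z points along the fingers, y is the line along which they close (so a half turn about z gives the same grasp; the last joint's range is limited). The gripper opens to 85 mm and grips with 20 to 120 N. Pads are 22 mm wide; open, the fingers measure 114 mm over their backs; the gripper's body (76 mm by 85 mm) begins 54 mm behind the grasp point. The pads swing forward as they close: fully open they stand 13 mm farther back than shut.
Start: joints at [1.167, 0.264, 1.604, -0, 1.274, -0.037], TCP at [242.073, 630.094, 231.28] pointing down, gripper open.
Joint ranges: [-2.63, 2.63], [-0.94, 2.18], [0.31, 2.57], [-1.31, 4.45], [0, 2.66], [-2.55, 2.55]. Speed limits (rad/s): [2.57, 2.57, 3.14, 3.14, 3.14, 3.14].

INTERFACE

Orientations are given as a unit quaternion [w, x, y, z].
In Python, from workcell import read_state, grab_frame, camera_model, hand_in, find_in gives the robot as it stands.
- The arm moves only by the shell command python3 -m crank 'ROWS' [OPENING] [FORCE]. ROWS is a JSON object of lists of equal length, an entry for each row: "xyz": the shift along the tool's x, y, z as a fraction of full scale, a list of three; "delta_rot": the turn, a rotation vector about the tool's x, y, z as a fraction of full scale, a list of three. In form: {"xyz": [[x, y, z], ...], "delta_rot": [[ax, ay, az], ...]}. A call has 1 to 10 rows; each row is the pose to reach, as a shift and turn from the pose commanded when the call began, along the tool's axes at that moment; what a row does not reach only later rows make up. Full scale, the value 1, is 0.8 m for a shift and 0.5 rad for a turn. A row lasts 1/10 s, in which the tool goes at most 50 mm and 8.59 degrees, less where a joint would pass 70% of its speed; a pose out of reach is approached as far as the arm can. A call with a number of a shift or a turn outside -1 to 1 is refused whole. A call with a gripper value outside its range is refused whole. OPENING is the opening, from 0 (shut) to 1 (fully open), set as the call begins (- or left out, the last holds). The fingers move at their own pace and stop on an object; FORCE is the grip in N (left out, the last holds). Time passes only in rows, so rows that repeat a pose let the fingers close. It gives the time, the measured TCP pose, the force, the opening and the grip force at its end, in the units of the state.
- read_state(): the state, without advancing time (a new reading comes with each control period).
- grab_frame(name): name is "side" or "top" or "wrist"; returns (picture, depth): 384x512x3 uint8, blue, green, red; 384x512 float32, mm along the optical axis (not along the pixel's ray), 0 where there is no reading.
- camera_model(name): a dict with "intrinsics" (3x3 intrinsics, pixels), "world_from_camera" (4x4, takes a point from camera to world coordinates). Camera axes: x right, y down, z forward; pixel columns grow to the right and rows downward; lengths in mm; the calibration is good to about 2 mm. A picture is of the moment at which its call begins: read the wrist's pose just before it. camera_model takes no time and is no camera call; for the wrist camera it gives the pose at the moment of the call.
- hand_in(): hands the job in; it is judged then, once.
Trained networks look in the newest picture that a camera, given by its name, has taken for a name from the list of things; names that differ only in an ending like _2 or _b are one class to them, and where a whole thing is asked for, a point or a joint stands for the part that bears it (a point fixed in the world has none). Each returns a list of dicts, best first, with "confidence" (0 to 1); they miss things now and then, are a little off and sometimes report something else, mostly with a low value. They report only what shows in the picture. A call takes as long as a camera call.
- find_in(name, camera): "rect" ([left, top, width, height] as shares, 0 to 1, of the picture: columns of its width, rows of its height, round what is visible of it).
The state is a dict: "time": time; "joint_positions": joint angles; "joint_velocities": joint speeds; "joint_torque": joint torques, N m; "ee_pos": TCP position; "tool_rot": TCP orientation; "wrist_force": force on the tool from outside, world axes, zero at the start; "moment": the same for the moment, N m; "width": opening from 0.0 (shut) to 1.0 (fully open); "grip_force": force on a finger pad.
Only numpy, scipy, OpenCV 4.12 (cv2) and the standard library are available. Lean on these libraries where they do the work, as an engineer would, in place of code of your own. Each camera call takes 0.05 s, during which the arm holds its last target. There are 200 camera calls.

TASK

Get this lens ready for edging: lower the blue centring template over both pins of the blocking jig so that it lies flat over the lens, then swing the jig's small clamp all the way round over the template's edge to hold it. After that, put the red lens block that stands alone beside the jig through the round window, base down onto the lens. Lower the parts into place rather than drop them, keep the lens in its nest, and leave the blue boxes and the grey clip where they are.

Things in the scene. Friction and masses are not known exactly. Their poses are not given: they have to be found in the camera images.
- jig: Grey jig base, fixed, 12 mm thick; origin on the table. Plate x = -77..62, y = -62..62 mm; x to the pin side (away from the robot at yaw 0), z up. Two steel pins at x = 48, y = 40 and -40; two steel rest buttons at x = -44, y = 46 and -46. Pin shoulders and rests are 27 mm above the table: a seated template has its underside at 27, its top at 31 mm.
- pin_round (a point): Axis of the pin at jig y = +40 mm, at the top of its shoulder (27 mm above the table). Pin 8 mm thick, tapering to a rounded nose over its last 7 mm; tip 48 mm above the table. Takes the template's round hole.
- pin_slot (a point): Axis of the other, equal pin at jig y = -40 mm, at the top of its shoulder. Takes the template's slot.
- nest (a point): Centre of the lens nest (jig x = -5, y = 0), at the top of its three rubber pads, 16 mm above the table. Three small brass posts around it keep the lens central; they end below the template.
- clamp (a joint): Angle of the jig's swing clamp, a dark steel arm on a post at the front edge, vertical axis. 0: open, arm along the jig's -y; grows anticlockwise seen from above; 1.57: arm along the jig's +x, over the template's front edge (stop at 1.6). Starts below 0.35; stays where left; about 1.3 N at the knob moves it. The arm's underside is 2 mm above a seated template.
- clamp_pivot (a point): On the clamp's vertical axis (jig x = -66, y = -34 mm), at the same height as clamp_knob.
- clamp_knob (a point): On the axis of the clamp's upright black round knob, 30 mm from the pivot axis, 61 mm above the table (4 mm below the knob's top). Knob 18 mm thick over its upper part, which runs from 46 to 62 mm above the table, narrower below.
- template: Blue plate with a black bar handle, loose, flat on the table between the jig and the tall frame tracer, near the front edge; 110 x 104 x 4 mm, 0.16 kg. Origin at its underside; plate x = -52..58, y = -52..52 mm. Seated, its axes match the jig's: handle and pin holes at +x, round hole at +y. It starts turned 0.4 to 1.6 rad clockwise from there.
- handle (a point): In the middle of the template's black bar handle, 20 mm above the plate's underside (10 mm below the bar's top). Bar 36 mm long along the template's y, 10 mm thick along its x, from 4 to 30 mm above the underside; it stands midway between the two pin holes.
- hole_round (a point): Centre of the template's round hole (x = 48, y = 40 mm in the template), 11 mm across, at its underside.
- hole_slot (a point): Centre of the template's slot (x = 48, y = -40 mm), 11 mm along x and 15 mm along y, at its underside.
- window (a point): Centre of the template's round window (x = -5, y = 0 mm), 30 mm across, at its underside. Lies over the middle of the lens when seated.
- lens: Clear uncut lens, 66 mm across, 9.5 mm thick in the middle with a slightly domed top, lying loose in the nest of the jig. Origin: centre of its underside. Its top is 25.5 mm above the table.
- block: Red-brown lens block upright on its wide base, behind the template, between jig and tracer (three spares far back by the wall are not meant). 24 mm across at the base, 18 mm tall; to the fingers a cone, 18 mm across at 15 mm height, ending at 16 mm; 12 g. Origin: centre of its base. On the lens 11 mm of it stand above the template: hold its upper half. Any way round.
- tray_a: Small open blue box, 35 x 58 x 24 mm, loose, right of and before the jig. Origin: centre of its underside. To be left alone.
- tray_b: Second, equal blue box, in front of the jig at the table's edge. To be left alone.
- bracket: Grey moulded frame clip, 66 x 45 x 29 mm, loose, near the front edge left of the tall frame tracer, away from the work. Origin: centre of its underside. To be left alone.

How it is judged:
By the outcome, as a careful person would: the job done as asked, in the order asked, and still so for the second after the job is handed in, with the robot touching nothing.
It also fails if it takes over 61 s, if anything falls off the work surface, if the arm or the gripper's body presses on something with over 40 N, if the wrist force passes 120 N, or if a joint passes its speed limit or range.

## Working session

There is one attempt and no reset: what is moved stays moved. The work goes in short steps, Python scripts to look and compute and a shell command to move; the robot and the scene stay as the last step left them, time stands still between calls to the robot, and variables do not carry over. Pictures are saved under pics/ and viewed, at most 13 in all, crops included, and the job is handed in when it is done.

```bash
ls; mkdir -p pics; cat > h.py <<'E'
import numpy as np, cv2, json
from workcell import *
from scipy.spatial.transform import Rotation as R
def snap(cam,fn=None):
    m=camera_model(cam); im,d=grab_frame(cam); 
    if fn: cv2.imwrite('pics/'+fn,im)
    return im,d,np.array(m['intrinsics']),np.array(m['world_from_camera'])
def cloud(d,K,T):
    v,u=np.mgrid[:d.shape[0],:d.shape[1]]
    P=np.stack([(u-K[0,2])/K[0,0]*d,(v-K[1,2])/K[1,1]*d,d],-1)
    return P@T[:3,:3].T+T[:3,3]
def ray(u,v,K,T,z):
    r=T[:3,:3]@np.array([(u-K[0,2])/K[0,0],(v-K[1,2])/K[1,1],1]); return T[:3,3]+r*(z-T[2,3])/r[2]
def proj(p,K,T):
    q=np.linalg.inv(T)@np.append(p,1); q=K@q[:3]; return q[:2]/q[2]
E
python3 - <<'E'
from h import *
s=read_state(); print(s['time'],s['ee_pos'],s['tool_rot'])
ims=[]
for c in ['top','side']:
    im,d,K,T=snap(c); ims.append(im); np.savez(c,im=im,d=d,K=K,T=T)
    print(c,K[0,0],T[:3,3].round(),T[:3,2].round(2))
    P=cloud(d,K,T)
    for n in ['jig','template','handle','block','clamp_knob','tray','bracket','lens','hole_round','window','pin_round']:
        for r in find_in(n,c)[:2]:
            l,t,w,h=np.array(r['rect'])*[512,384,512,384]
            u,v=l+w/2,t+h/2
            print(n,round(r['confidence'],2),[round(x) for x in (l,t,w,h)],P[int(v),int(u)].round() if v<384 else '')
cv2.imwrite('pics/top.png',cv2.resize(ims[0],(800,600)));cv2.imwrite('pics/side.png',cv2.resize(ims[1],(800,600)))
E
```

```text
pics
0.0 [241.79166463 629.41572481 229.9509233 ] [-2.46895827e-04  1.82370978e-01  9.83229156e-01 -1.09213018e-03]
top 385.4272775349686 [ 234. -158. 1372.] [ 0.18 -0.01 -0.98]
jig 0.78 [287, 154, 50, 46] [ 534. -355.   20.]
handle 0.72 [227, 187, 44, 40] [ 422. -131.    5.]
clamp_knob 0.4 [309, 195, 12, 9] [ 455. -370.   12.]
tray 0.67 [356, 215, 21, 19] [ 374. -551.    8.]
tray 0.52 [298, 220, 18, 10] [ 366. -339.   -1.]
bracket 0.73 [133, 208, 21, 16] [381. 240.   9.]
window 0.7 [228, 191, 42, 33] [ 423. -134.    2.]
window 0.29 [308, 194, 13, 4] [ 465. -362.   40.]
pin_round 0.79 [287, 153, 46, 47] [ 538. -352.   15.]
side 391.73120599005654 [  350. -1005.   871.] [ 0.12  0.73 -0.68]
jig 0.83 [248, 239, 66, 45] [ 525. -358.   10.]
template 0.91 [213, 196, 44, 31] [ 424. -147.    7.]
handle 0.85 [215, 195, 41, 30] [ 425. -130.   -1.]
tray 0.71 [213, 248, 16, 26] [ 365. -326.    1.]
tray 0.59 [251, 238, 63, 51] [ 529. -367.   11.]
bracket 0.74 [249, 240, 63, 48] [ 520. -366.   11.]
bracket 0.67 [207, 137, 9, 11] [373. 216.  18.]
lens 0.29 [212, 195, 44, 32] [ 422. -137.    2.]
hole_round 0.92 [217, 195, 38, 32] [ 427. -143.    3.]
hole_round 0.38 [296, 218, 5, 8] [ 605. -228.   17.]
window 0.7 [215, 193, 44, 32] [ 432. -125.   -3.]
pin_round 0.78 [252, 239, 58, 47] [ 524. -362.   10.]
```

```bash
python3 - <<'E'
import numpy as np,cv2
a=np.load('top.npz')['im'][125:245,200:390]; b=np.load('side.npz')['im'][170:300,195:345]
cv2.imwrite('pics/c.png',np.vstack([cv2.resize(a,(475,300),interpolation=2),cv2.resize(b,(475,300),interpolation=2)]))
E
```

```text
(no output)
```

View pics/top.png

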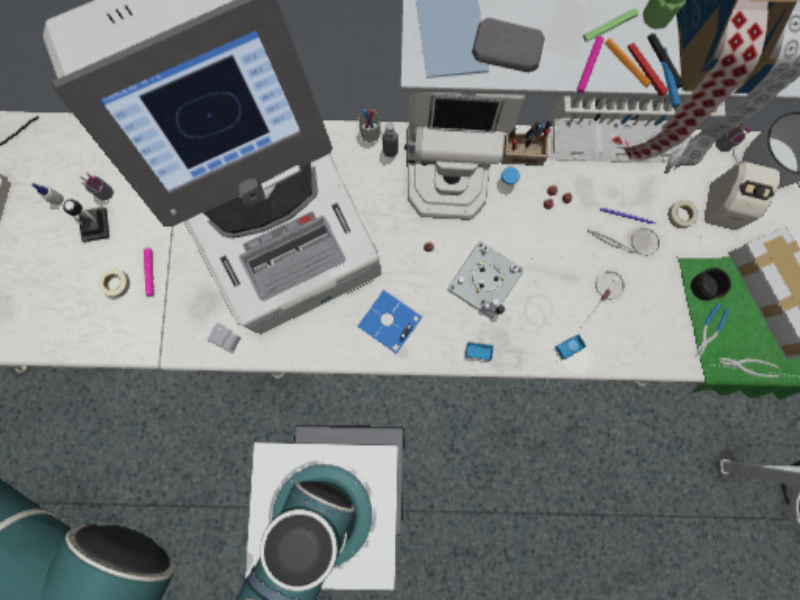

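View pics/c.png

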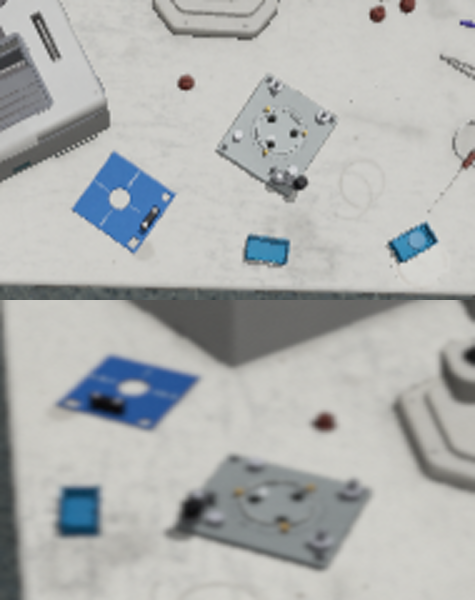

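```bash
cat >> h.py <<'E'
def tool():
    s=read_state(); w,x,y,z=s['tool_rot']; return np.array(s['ee_pos']),R.from_quat([x,y,z,w])
def go(p,yaw=None,cur=None):
    """yaw: heading of tool y axis (mod pi), tool pointing down"""
    e,r=cur or tool()
    m=r.as_matrix(); y0=np.arctan2(m[1,1],m[0,1])
    if yaw is None: yaw=y0
    else: yaw=y0+(yaw-y0+np.pi/2)%np.pi-np.pi/2
    t=np.array([np.cos(yaw),np.sin(yaw),0]); z=np.array([0,0,-1.])
    g=R.from_matrix(np.stack([np.cross(t,z),t,z],1))
    d=r.inv().apply(np.array(p)-e); rv=(r.inv()*g).as_rotvec()
    print('xyz',(d/800).round(4),'rot',(rv/.5).round(3),'dist',round(np.linalg.norm(d)),'yaw',round(yaw,3))
E
python3 - <<'E'
from h import *
e,r=tool(); m=camera_model('wrist'); T=np.array(m['world_from_camera']); K=np.array(m['intrinsics'])
M=r.as_matrix(); print('cam in tool',(M.T@(T[:3,3]-e)).round(1),'\n',(M.T@T[:3,:3]).round(3),K.round(1), M.round(3))
for c in ['top','side']:
    a=np.load(c+'.npz'); P=cloud(a['d'],a['K'],a['T'])
    ok=a['d']>0
    for y in range(-200,700,100):
        s=ok&(abs(P[...,1]-y)<50)&(P[...,0]>250)&(P[...,0]<700)&(P[...,2]>50)
        if s.any(): print(c,y,'minx',P[...,0][s].min().round(),'maxz',P[...,2][s].max().round())
    hsv=cv2.cvtColor(a['im'],cv2.COLOR_BGR2HSV)
    blue=((hsv[...,0]>100)&(hsv[...,0]<125)&(hsv[...,1]>140)).astype(np.uint8)
    n,l,st,ce=cv2.connectedComponentsWithStats(blue)
    for i in range(1,n):
        if st[i,4]>100: print('blue',st[i],ray(*ce[i],a['K'],a['T'],4).round(), cv2.minAreaRect(np.argwhere(l==i)[:,::-1].astype(np.float32)))
    red=((hsv[...,0]<12)&(hsv[...,1]>90)).astype(np.uint8)
    n,l,st,ce=cv2.connectedComponentsWithStats(red)
    for i in range(1,n):
        if 8<st[i,4]<200: print('red',st[i],ray(*ce[i],a['K'],a['T'],9).round())
E
```

```text
cam in tool [  65.5    0.9 -143.1] 
 [[ 0.    -0.966 -0.257]
 [ 1.     0.     0.   ]
 [-0.    -0.257  0.966]] [[320.    0.  252.2]
 [  0.  320.  186.4]
 [  0.    0.    1. ]] [[-0.933  0.359 -0.   ]
 [ 0.359  0.933  0.   ]
 [ 0.    -0.    -1.   ]]
top -200 minx 688.0 maxz 327.0
top -100 minx 498.0 maxz 214.0
top 0 minx 439.0 maxz 641.0
top 100 minx 389.0 maxz 699.0
top 200 minx 388.0 maxz 698.0
top 300 minx 545.0 maxz 698.0
top 500 minx 644.0 maxz 105.0
top 600 minx 635.0 maxz 121.0
blue [433   0  37  41 506] [1221. -911.    4.] ((447.1449890136719, 14.852072715759277), (29.84615707397461, 43.461544036865234), 22.61986541748047)
blue [101  20  64  31 265] [1088.  331.    4.] ((132.8815460205078, 34.86907958984375), (3.95290207862854, 68.13731384277344), 66.29735565185547)
blue [423  39  13  29 137] [1034. -819.    4.] ((429.2941589355469, 52.67647171020508), (29.589345932006836, 5.5783185958862305), 75.96376037597656)
blue [472  42  22  17 106] [ 1055. -1030.     4.] ((483.0516662597656, 51.120689392089844), (4.733592510223389, 25.661054611206055), 48.366458892822266)
blue [230 187  3
[... 2346 characters left out ...]
96.    9.]
red [466 201   4   6  11] [1163. -217.    9.]
red [450 203   4   5   9] [1113. -215.    9.]
red [457 208   7  11  29] [1118. -252.    9.]
red [446 210   8   4  14] [1088. -243.    9.]
red [436 215   9  10  37] [1042. -270.    9.]
red [296 220   3   5  13] [ 604. -222.    9.]
red [450 220   5   8  18] [1072. -288.    9.]
red [430 225   8   7  23] [1006. -300.    9.]
red [395 235   6  17  57] [ 874. -341.    9.]
red [427 235   7   9  29] [ 977. -338.    9.]
red [415 246  16  25  81] [ 916. -405.    9.]
red [363 296   6   7  33] [ 716. -505.    9.]
red [377 298   6   7  35] [ 750. -516.    9.]
red [375 311   6   7  35] [ 731. -550.    9.]
red [288 359   8   5  16] [ 498. -633.    9.]
```

```bash
python3 - <<'E'
from h import *
for c in ['top','side']:
    a=np.load(c+'.npz'); P=cloud(a['d'],a['K'],a['T']); ok=a['d']>0
    for y in range(-50,350,50):
        print(c,y,[(z,P[...,0][s].min().round()) for z in (50,100,150,200,300,400) for s in [ok&(abs(P[...,1]-y)<25)&(P[...,0]>250)&(P[...,0]<900)&(P[...,2]>z)] if s.any()])
e,r=tool()
go([340,240,300]);go([400,-100,300]); go([430,-220,300],-0.65+np.pi/2)
E
```

```text
top -50 [(50, np.float64(483.0)), (100, np.float64(483.0)), (150, np.float64(483.0)), (200, np.float64(558.0)), (300, np.float64(633.0)), (400, np.float64(633.0))]
top 0 [(50, np.float64(452.0)), (100, np.float64(452.0)), (150, np.float64(452.0)), (200, np.float64(536.0)), (300, np.float64(590.0)), (400, np.float64(590.0))]
top 50 [(50, np.float64(427.0)), (100, np.float64(427.0)), (150, np.float64(427.0)), (200, np.float64(518.0)), (300, np.float64(551.0)), (400, np.float64(551.0))]
top 100 [(50, np.float64(403.0)), (100, np.float64(403.0)), (150, np.float64(403.0)), (200, np.float64(490.0)), (300, np.float64(545.0)), (400, np.float64(545.0))]
top 150 [(50, np.float64(388.0)), (100, np.float64(388.0)), (150, np.float64(388.0)), (200, np.float64(467.0)), (300, np.float64(526.0)), (400, np.float64(526.0))]
top 200 [(50, np.float64(408.0)), (100, np.float64(408.0)), (150, np.float64(408.0)), (200, np.float64(457.0)), (300, np.float64(507.0)), (400, np.float64(507.0))]
top 250 [(50, np.float64(498.0)), (100, np.float64(498.0)), (150, np.float64(498.0)), (200, np.float64(502.0)), (300, n
[... 983 characters left out ...]
, np.float64(522.0)), (400, np.float64(522.0))]
side 200 [(50, np.float64(422.0)), (100, np.float64(422.0)), (150, np.float64(422.0)), (200, np.float64(473.0)), (300, np.float64(507.0)), (400, np.float64(507.0))]
side 250 [(50, np.float64(521.0)), (100, np.float64(521.0)), (150, np.float64(521.0)), (200, np.float64(521.0)), (300, np.float64(521.0)), (400, np.float64(521.0))]
side 300 [(50, np.float64(614.0)), (100, np.float64(614.0)), (150, np.float64(614.0)), (200, np.float64(614.0))]
xyz [-0.2892 -0.4113 -0.0859] rot [-0. -0. -0.] dist 408 yaw 1.204
xyz [-0.5116 -0.7811 -0.0859] rot [-0. -0. -0.] dist 750 yaw 1.204
xyz [-0.6004 -0.9077 -0.0859] rot [-0.    -0.     0.566] dist 873 yaw 0.921
```

```bash
cat >> h.py <<'E'
def chain(*ws):
    c=tool()
    for w in ws:
        go(*w,cur=c)
        yaw=w[1] if len(w)>1 else None
        m=c[1].as_matrix(); yaw=np.arctan2(m[1,1],m[0,1]) if yaw is None else yaw
        t=np.array([np.cos(yaw),np.sin(yaw),0]); z=np.array([0,0,-1.])
        c=(np.array(w[0],float),R.from_matrix(np.stack([np.cross(t,z),t,z],1)))
E
python3 - <<'E'
from h import *
chain(([340,240,300],.71),([400,-100,300],.22),([508,-218,250],-.27),([508,-218,250],-.75))
E
```

```text
xyz [-0.2892 -0.4113 -0.0859] rot [-0.    -0.     0.988] dist 408 yaw 0.71
xyz [-0.3712 -0.2202  0.    ] rot [0.   0.   0.98] dist 345 yaw 0.22
xyz [-0.1734  0.0996  0.0625] rot [0.   0.   0.98] dist 168 yaw -0.27
xyz [0. 0. 0.] rot [0.   0.   0.96] dist 0 yaw -0.75
```

```bash
python3 -m crank '{"xyz":[[-0.29,-0.41,-0.086],[-0.29,-0.41,-0.086],[-0.29,-0.41,-0.086],[-0.29,-0.41,-0.086],[-0.29,-0.41,-0.086],[-0.29,-0.41,-0.086],[-0.29,-0.41,-0.086],[-0.29,-0.41,-0.086],[-0.29,-0.41,-0.086]],"delta_rot":[[0,0,0.98],[0,0,0.98],[0,0,0.98],[0,0,0.98],[0,0,0.98],[0,0,0.98],[0,0,0.98],[0,0,0.98],[0,0,0.98]]}'
python3 -m crank '{"xyz":[[-0.37,-0.22,0],[-0.37,-0.22,0],[-0.37,-0.22,0],[-0.37,-0.22,0],[-0.37,-0.22,0],[-0.37,-0.22,0],[-0.37,-0.22,0]],"delta_rot":[[0,0,0.98],[0,0,0.98],[0,0,0.98],[0,0,0.98],[0,0,0.98],[0,0,0.98],[0,0,0.98]]}'
python3 -m crank '{"xyz":[[-0.173,0.1,0.0625],[-0.173,0.1,0.0625],[-0.173,0.1,0.0625],[-0.173,0.1,0.0625],[-0.173,0.1,0.0625]],"delta_rot":[[0,0,0.98],[0,0,0.98],[0,0,0.98],[0,0,0.98],[0,0,0.98]]}'
python3 -m crank '{"xyz":[[0,0,0],[0,0,0],[0,0,0],[0,0,0],[0,0,0]],"delta_rot":[[0,0,0.96],[0,0,0.96],[0,0,0.96],[0,0,0.96],[0,0,0.96]]}'
python3 - <<'E'
from h import *
print(tool()[0])
im,d,K,T=snap('wrist'); np.savez('w1',im=im,d=d,K=K,T=T)
cv2.imwrite('pics/w1.png',cv2.resize(im,(800,600),interpolation=2))
P=cloud(d,K,T)
for n in ['jig','template','handle','block','clamp_knob','lens','pin_slot']:
    for r in find_in(n,'wrist')[:2]:
        l,t,w,h=np.array(r['rect'])*[512,384,512,384]; u,v=l+w/2,t+h/2
        print(n,round(r['confidence'],2),[round(x) for x in (l,t,w,h)],P[int(v),int(u)].round())
E
```

```text
time: 2.1
ee_pos: [342.3, 237.0, 301.7]
tool_rot: [0.002, 0.418, 0.909, 0.001]
wrist_force: [0.1, 0.9, 0.1]
width: 1.006
grip_force: 0.0
time: 2.8
ee_pos: [402.2, -100.1, 300.3]
tool_rot: [0.001, 0.624, 0.782, 0.0]
wrist_force: [0.0, 0.7, -0.0]
width: 0.998
grip_force: 0.0
time: 3.3
ee_pos: [511.5, -216.4, 247.7]
tool_rot: [-0.001, 0.795, 0.606, -0.001]
wrist_force: [-0.3, 0.5, 1.3]
width: 0.999
grip_force: 0.0
time: 3.8
ee_pos: [510.6, -214.5, 250.6]
tool_rot: [0.0, 0.915, 0.402, 0.0]
wrist_force: [-0.3, -0.4, 0.2]
width: 0.997
grip_force: 0.0
[ 510.57185922 -214.51016107  250.57993717]
jig 0.69 [279, 171, 112, 137] [ 516. -364.   12.]
handle 0.87 [107, 104, 106, 98] [ 428. -134.    1.]
clamp_knob 0.88 [292, 260, 28, 46] [ 454. -372.   39.]
lens 0.75 [317, 202, 51, 50] [ 534. -358.   12.]
pin_slot 0.96 [276, 171, 118, 136] [ 518. -363.   13.]
```

View pics/w1.png

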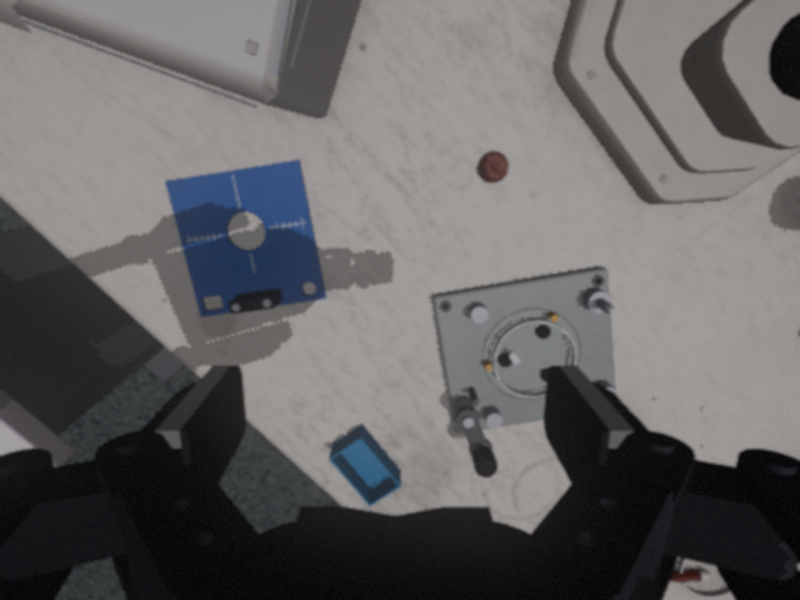

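```bash
cat >> h.py <<'E'
def blue(im,K,T,z=4,big=1500):
    hsv=cv2.cvtColor(im,cv2.COLOR_BGR2HSV)
    b=((hsv[...,0]>100)&(hsv[...,0]<125)&(hsv[...,1]>120)).astype(np.uint8)
    b=cv2.morphologyEx(b,cv2.MORPH_CLOSE,np.ones((5,5)))
    n,l,st,ce=cv2.connectedComponentsWithStats(b)
    i=1+np.argmax(st[1:,4]); c,_=cv2.findContours((l==i).astype(np.uint8),0,1)
    c=max(c,key=cv2.contourArea)[:,0]
    W=np.array([ray(u,v,K,T,z)[:2] for u,v in c],np.float32)
    return W,c
E
python3 - <<'E'
from h import *
a=np.load('w1.npz'); im,d,K,T=[a[k] for k in('im','d','K','T')]
W,c=blue(im,K,T); (cx,cy),(w,h),ang=cv2.minAreaRect(W); print('rect',cx,cy,w,h,ang)
box=cv2.boxPoints(((cx,cy),(w,h),ang)); print(box.round(1))
for n,uv,z in [('handle top',(256,297),30),('slot',(213,302),4),('round',(309,288),4),('window',(247,231),4),('pinR top',(600,296),48),('restU',(478,311),27),('restL',(493,417),27),('knob top',(484,458),65),('block',(494,164),17),('clamp post',(468,420),40)]:
    print(n,ray(uv[0]*.64,uv[1]*.64,K,T,z).round(1))
P=cloud(d,K,T); s=(d>0)&(P[...,2]>7)&(P[...,2]<17)&(abs(P[...,0]-530)<120)&(abs(P[...,1]+360)<120)
s=cv2.morphologyEx(s.astype(np.uint8),cv2.MORPH_OPEN,np.ones((5,5)))>0
print(cv2.minAreaRect(P[s][:,:2].astype(np.float32)), s.sum())
E
```

```text
rect 426.916748046875 -133.87266540527344 107.40380859375 101.64210510253906 56.18410873413086
[[ 354.8 -150.2]
 [ 439.3 -206.8]
 [ 499.  -117.5]
 [ 414.6  -61. ]]
handle top [ 408.7 -169.8   30. ]
slot [ 369.5 -149.4    4. ]
round [ 435.3 -193.7    4. ]
window [ 432.1 -128.4    4. ]
pinR top [ 598.4 -335.8   48. ]
restU [ 525.  -292.6   27. ]
restL [ 475.9 -369.9   27. ]
knob top [ 457.4 -370.4   65. ]
block [ 605.1 -217.9   17. ]
clamp post [ 462.5 -351.4   40. ]
((530.1437377929688, -353.4140930175781), (123.79917907714844, 138.97206115722656), 57.56086730957031) 7116
```

```bash
python3 - <<'E'
from h import *
chain(([498,-403,170],-.57))
E
```

```text
xyz [-0.1829  0.1476  0.1001] rot [-0.    -0.    -0.351] dist 204 yaw -0.57
```

```bash
python3 -m crank '{"xyz":[[-0.183,0.148,0.1],[-0.183,0.148,0.1],[-0.183,0.148,0.1],[-0.183,0.148,0.1],[-0.183,0.148,0.1],[-0.183,0.148,0.1],[-0.183,0.148,0.1]],"delta_rot":[[0,0,-0.35],[0,0,-0.35],[0,0,-0.35],[0,0,-0.35],[0,0,-0.35],[0,0,-0.35],[0,0,-0.35]]}' 0.5
python3 - <<'E'
from h import *
print(tool()[0])
im,d,K,T=snap('wrist'); np.savez('w2',im=im,d=d,K=K,T=T)
cv2.imwrite('pics/w2.png',cv2.resize(im,(800,600),interpolation=2))
P=cloud(d,K,T); s=(d>0)&(P[...,2]>7)&(P[...,2]<17)&(abs(P[...,0]-530)<120)&(abs(P[...,1]+360)<120)
s=cv2.morphologyEx(s.astype(np.uint8),cv2.MORPH_OPEN,np.ones((5,5)))>0
print(cv2.minAreaRect(P[s][:,:2].astype(np.float32)), s.sum(), np.median(P[s][:,2]))
E
```

```text
time: 4.9
ee_pos: [498.4, -402.7, 170.3]
tool_rot: [-0.0, 0.878, 0.479, 0.0]
wrist_force: [0.2, 0.7, 0.3]
width: 0.504
grip_force: 0.0
[ 498.38737147 -402.74439941  170.34360241]
((529.8058471679688, -353.8886413574219), (124.3765869140625, 139.0283660888672), 57.357017517089844) 17746 12.606743410497728
```

View pics/w2.png

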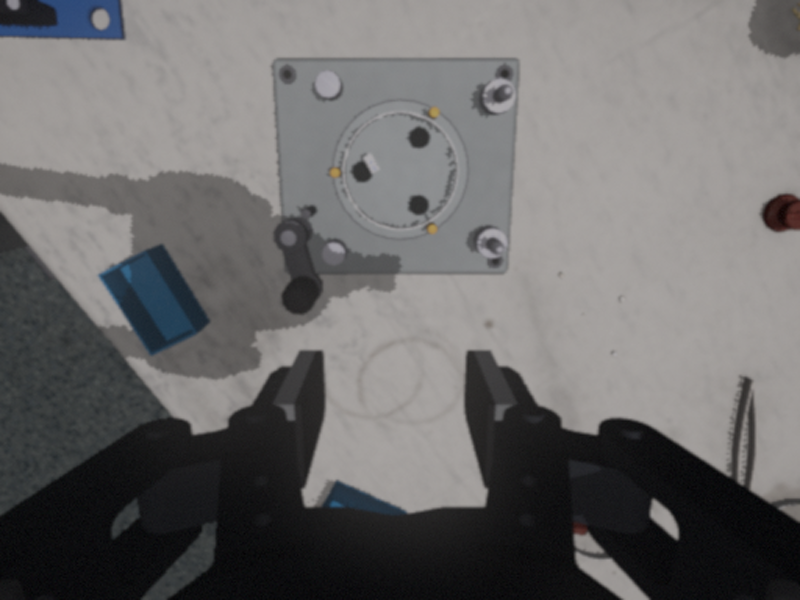

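```bash
cat > jig.py <<'E'
from h import *
from scipy.optimize import least_squares
a=np.load('w2.npz'); im,d,K,T=[a[k] for k in('im','d','K','T')]
obs=[((48,40,27),(498,96)),((48,-40,27),(491,243)),((-44,46,27),(327,84)),((-44,-46,27),(333,252)),
((-77,62,12),(274,59)),((62,62,12),(519,58)),((62,-62,12),(508,274))]
def J(q,p): c,s=np.cos(q[2]),np.sin(q[2]); return np.array([q[0]+c*p[0]-s*p[1],q[1]+s*p[0]+c*p[1],p[2]])
f=lambda q:np.concatenate([proj(J(q,p),K,T)/.64-np.array(o) for p,o in obs])
r=least_squares(f,[536,-357,-.57],x_scale=[1,1,.01])
print(r.x); print(r.fun.reshape(-1,2).round(1))
q=r.x
for n,p in dict(pinR=(48,40,27),pinS=(48,-40,27),nest=(-5,0,16),pivot=(-66,-34,61),hand=(48,0,47)).items(): print(n,J(q,p).round(1))
k=ray(302*.64,290*.64,K,T,63); print('knob',k.round(1)); pv=J(q,(-66,-34,61)); dd=k-pv; print(np.hypot(*dd[:2]),'clamp angle',np.arctan2(dd[1],dd[0])-q[2]+np.pi/2)
print('block',ray(784*.64,212*.64,K,T,9))
go([402,-171.5,80],-2.163)
E
python3 jig.py
```

```text
[ 535.9156518  -358.01416246   -0.56988464]
[[ 1.   0. ]
 [ 0.6  0.6]
 [ 0.3  0.2]
 [-0.1  2. ]
 [-3.6 -1.8]
 [ 1.9 -1.1]
 [-0.   0.9]]
pinR [ 597.9 -350.2   27. ]
pinS [ 554.7 -417.6   27. ]
nest [ 531.7 -355.3   16. ]
pivot [ 462. -351.   61.]
hand [ 576.3 -383.9   47. ]
knob [ 457.3 -376.7   63. ]
26.12652414218501 clamp angle 0.38891198237614155
block [ 714.34557715 -500.64719467    9.        ]
xyz [ 0.1777 -0.2577  0.1135] rot [ 2.000e-03  1.000e-03 -3.098e+00] dist 266 yaw 0.979
```

```bash
python3 - <<'E'
from h import *
chain(([460,-310,170],-1.06),([420,-215,160],-1.56),([402,-171.5,150],-2.06),([402,-171.5,120],-2.163))
E
```

```text
xyz [ 0.0712 -0.1031  0.001 ] rot [ 0.001 -0.001  0.98 ] dist 100 yaw -1.06
xyz [ 0.0144 -0.128   0.0125] rot [0. 0. 1.] dist 104 yaw -1.56
xyz [-0.0219 -0.0546  0.0125] rot [0. 0. 1.] dist 48 yaw -2.06
xyz [0.     0.     0.0375] rot [0.    0.    0.206] dist 30 yaw -2.163
```

```bash
python3 -m crank '{"xyz":[[0.071,-0.103,0],[0.071,-0.103,0],[0.071,-0.103,0],[0.071,-0.103,0]],"delta_rot":[[0,0,0.98],[0,0,0.98],[0,0,0.98],[0,0,0.98]]}' 0.45
python3 -m crank '{"xyz":[[0.0144,-0.128,0.0125],[0.0144,-0.128,0.0125],[0.0144,-0.128,0.0125],[0.0144,-0.128,0.0125]],"delta_rot":[[0,0,1],[0,0,1],[0,0,1],[0,0,1]]}'
python3 -m crank '{"xyz":[[-0.022,-0.0546,0.0125],[-0.022,-0.0546,0.0125],[-0.022,-0.0546,0.0125],[-0.022,-0.0546,0.0125]],"delta_rot":[[0,0,1],[0,0,1],[0,0,1],[0,0,1]]}'
python3 -m crank '{"xyz":[[0,0,0.0375],[0,0,0.0375],[0,0,0.0375],[0,0,0.0375]],"delta_rot":[[0,0,0.2],[0,0,0.2],[0,0,0.2],[0,0,0.2]]}'
python3 - <<'E'
from h import *
e,r=tool();print(e)
im,d,K,T=snap('wrist'); np.savez('w3',im=im,d=d,K=K,T=T)
cv2.imwrite('pics/w3.png',cv2.resize(im,(800,600),interpolation=2))
W,c=blue(im,K,T); print(cv2.minAreaRect(W),c.min(0),c.max(0)); print(go([402,-171.5,7.5],.978))
E
```

```text
time: 5.35
ee_pos: [459.3, -307.9, 171.0]
tool_rot: [0.0, 0.968, 0.252, 0.0]
wrist_force: [-0.2, 0.4, -0.5]
width: 0.445
grip_force: 0.0
time: 5.75
ee_pos: [419.0, -212.9, 160.7]
tool_rot: [0.0, 1.0, 0.005, 0.001]
wrist_force: [-0.5, -0.1, 0.3]
width: 0.451
grip_force: 0.0
time: 6.15
ee_pos: [401.9, -170.9, 151.2]
tool_rot: [0.0, 0.97, -0.243, 0.001]
wrist_force: [-0.1, -0.8, 1.0]
width: 0.446
grip_force: 0.0
time: 6.55
ee_pos: [402.4, -172.3, 121.4]
tool_rot: [0.0, 0.957, -0.29, 0.001]
wrist_force: [-0.0, -0.1, -0.7]
width: 0.449
grip_force: 0.0
[ 402.36202511 -172.33046841  121.44353589]
((426.5107421875, -133.8581085205078), (108.34942626953125, 101.95912170410156), 56.31282043457031) [129 120] [264 238]
xyz [-0.0016 -0.0007  0.1426] rot [-0.001 -0.005  0.009] dist 114 yaw -2.164
None
```

View pics/w3.png

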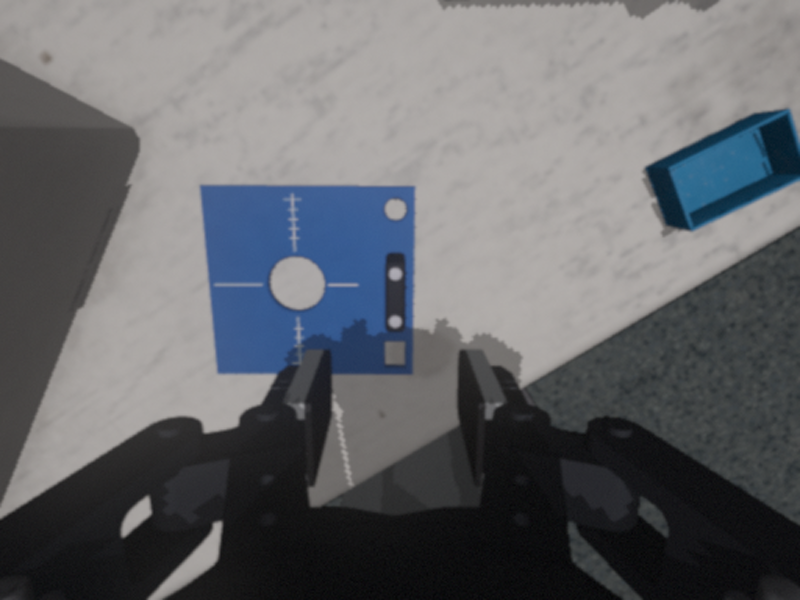

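```bash
python3 - <<'E'
from h import *
a=np.load('w3.npz'); K,T=a['K'],a['T']
for n,uv,z in [('round',(395,209),4),('slot',(395,353),4),('window',(297,284),4),('handle',(395,293),30)]: print(n,ray(uv[0]*.64,uv[1]*.64,K,T,z).round(1))
E
python3 -m crank '{"xyz":[[-0.001,0,0.06],[-0.001,0,0.12],[-0.001,0,0.142],[-0.001,0,0.142],[-0.001,0,0.142]],"delta_rot":[[0,0,0.01],[0,0,0.01],[0,0,0.01],[0,0,0.01],[0,0,0.01]]}' 0.4 60
```

```text
round [ 434.8 -193.6    4. ]
slot [ 368.5 -149.5    4. ]
window [ 430.8 -127.6    4. ]
handle [ 403.3 -172.6   30. ]
time: 7.1
ee_pos: [401.6, -172.4, 7.0]
tool_rot: [0.0, 0.956, -0.293, 0.0]
wrist_force: [0.6, -0.1, 0.5]
width: 0.406
grip_force: 0.0
```

```bash
python3 -m crank '{"xyz":[[0,0,0],[0,0,0],[0,0,0],[0,0,0],[0,0,0],[0,0,0]],"delta_rot":[[0,0,0],[0,0,0],[0,0,0],[0,0,0],[0,0,0],[0,0,0]]}' 0 60
python3 -m crank '{"xyz":[[0,0,-0.03],[0,0,-0.06],[0,0,-0.1],[0,0,-0.1],[0,0,-0.1]],"delta_rot":[[0,0,0],[0,0,0],[0,0,0],[0,0,0],[0,0,0]]}'
python3 - <<'E'
from h import *
e,r=tool();print(e,r.as_matrix().round(3))
im,d,K,T=snap('wrist'); np.savez('w4',im=im,d=d,K=K,T=T)
cv2.imwrite('pics/w4.png',cv2.resize(im,(800,600),interpolation=2))
E
```

```text
time: 7.7
ee_pos: [402.0, -172.5, 7.7]
tool_rot: [0.0, 0.956, -0.293, 0.001]
wrist_force: [-0.3, 0.6, 7.0]
width: 0.1
grip_force: 60.5
time: 8.2
ee_pos: [401.2, -172.2, 86.9]
tool_rot: [0.0, 0.956, -0.293, 0.001]
wrist_force: [-1.0, -0.2, -2.1]
width: 0.102
grip_force: 59.4
[ 401.18606549 -172.19660387   86.85329837] [[ 0.828 -0.561  0.001]
 [-0.561 -0.828 -0.001]
 [ 0.002 -0.    -1.   ]]
```

View pics/w4.png

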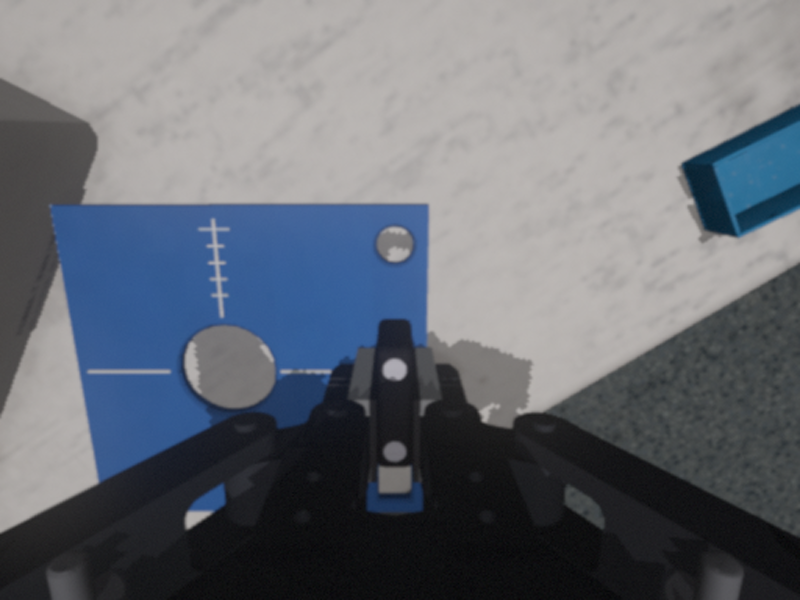

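```bash
cat > tpl.py <<'E'
from h import *
from scipy.optimize import least_squares
a=np.load('w4.npz'); im,d,K,T=[a[k] for k in('im','d','K','T')]
e,r=tool()
obs=[((-52,52,4),(51,205)),((58,52,4),(429,204)),((48,40,4),(395,244)),((-5,0,4),(229,367))]
def f(q,full=False):
    Rm=R.from_euler('zyx',q[3:]).as_matrix()
    return np.concatenate([proj(Rm@np.array(p)+q[:3],K,T)/.64-np.array(o) for p,o in obs]+[[(q[2]-(e[2]-7.5))*1.5,q[4]*100,q[5]*100]])
s=least_squares(f,[428,-131,80,-2.16,0,0],x_scale=[1,1,1,.01,.01,.01])
print(s.x,s.fun.round(1))
Rm=R.from_euler('zyx',s.x[3:]).as_matrix(); h=Rm@np.array([48,0,0])+s.x[:3]
print('handle in tool',r.inv().apply(h-e).round(1)); m=r.as_matrix(); print('tool yaw',np.arctan2(m[1,1],m[0,1]))
W,c=blue(im,K,T,83)
P=cloud(d,K,T)
for uv in [(80,240),(300,240),(120,430),(300,340),(415,300)]: print(P[int(uv[1]*.64),int(uv[0]*.64)].round(1))
E
python3 tpl.py
```

```text
[ 4.27764840e+02 -1.31644632e+02  7.80598350e+01 -2.16363206e+00
 -9.38775192e-03 -5.55530501e-04] [ 0.5 -0.7 -0.2 -0.6 -0.3  0.1 -0.   1.4 -0.2 -0.9 -0.1]
handle in tool [ 0.6 -0.6  7.9]
tool yaw -2.1659245591808793
[ 487.5 -118.    83.8]
[ 451.2 -171.6   83.3]
[434.1 -85.   83.9]
[ 426.1 -152.9   83.7]
[ 416.6 -189.1   83.2]
```

```bash
python3 - <<'E'
from h import *
chain(([450,-270,125],-1.68),([530,-340,125],-1.19),([576.5,-384.7,115],-.7),([576.5,-384.7,90],-.57))
E
```

```text
xyz [ 0.1205  0.0669 -0.0492] rot [-0.     0.002 -0.972] dist 117 yaw -1.68
xyz [0.1089 0.0761 0.    ] rot [ 0.    0.   -0.98] dist 106 yaw -1.19
xyz [0.0332 0.0735 0.0125] rot [ 0.    0.   -0.98] dist 65 yaw -0.7
xyz [0.     0.     0.0312] rot [ 0.    0.   -0.26] dist 25 yaw -0.57
```

```bash
python3 -m crank '{"xyz":[[0.12,0.067,-0.049],[0.12,0.067,-0.049],[0.12,0.067,-0.049],[0.12,0.067,-0.049],[0.12,0.067,-0.049]],"delta_rot":[[0,0,-0.2],[0,0,-0.5],[0,0,-0.97],[0,0,-0.97],[0,0,-0.97]]}'
python3 -m crank '{"xyz":[[0.109,0.076,0],[0.109,0.076,0],[0.109,0.076,0],[0.109,0.076,0],[0.109,0.076,0]],"delta_rot":[[0,0,-0.98],[0,0,-0.98],[0,0,-0.98],[0,0,-0.98],[0,0,-0.98]]}'
python3 -m crank '{"xyz":[[0.033,0.0735,0.0125],[0.033,0.0735,0.0125],[0.033,0.0735,0.0125],[0.033,0.0735,0.0125],[0.033,0.0735,0.0125]],"delta_rot":[[0,0,-0.98],[0,0,-0.98],[0,0,-0.98],[0,0,-0.98],[0,0,-0.98]]}'
python3 - <<'E'
from h import *
go([576.5,-384.7,75],-.57)
E
```

```text
time: 8.75
ee_pos: [449.2, -270.0, 123.5]
tool_rot: [-0.001, 0.998, -0.055, -0.002]
wrist_force: [-0.2, 0.2, -2.2]
width: 0.103
grip_force: 59.5
time: 9.25
ee_pos: [529.2, -339.1, 122.9]
tool_rot: [-0.002, 0.982, 0.188, -0.002]
wrist_force: [-0.3, -0.3, -2.6]
width: 0.102
grip_force: 59.5
time: 9.75
ee_pos: [575.7, -383.9, 114.1]
tool_rot: [-0.001, 0.907, 0.42, -0.001]
wrist_force: [-0.7, -0.3, -1.9]
width: 0.105
grip_force: 59.7
xyz [-0.      0.0015  0.0488] rot [-0.006 -0.    -0.266] dist 39 yaw -0.57
```

```bash
python3 -m crank '{"xyz":[[0,0.001,0.02],[0,0.001,0.045],[0,0.001,0.066],[0,0.001,0.066],[0,0.001,0.066]],"delta_rot":[[0,0,-0.266],[0,0,-0.266],[0,0,-0.266],[0,0,-0.266],[0,0,-0.266]]}'
python3 - <<'E'
from h import *
E=[]
for i in range(3):
    im,d,K,T=snap('wrist'); e,r=tool(); E.append(e); m=r.as_matrix(); print(e.round(1),np.arctan2(m[1,1],m[0,1]).round(4))
go([576.5,-384.7,35],-.57,cur=(np.mean(E,0),r))
np.savez('w5',im=im,d=d,K=K,T=T)
cv2.imwrite('pics/w5.png',cv2.resize(im[110:300,100:353],(800,600),interpolation=2))
E
```

```text
time: 10.25
ee_pos: [576.6, -385.0, 62.1]
tool_rot: [-0.001, 0.877, 0.48, -0.0]
wrist_force: [1.1, -0.8, -1.2]
width: 0.102
grip_force: 59.7
[ 577.4 -385.6   63.2] -0.5687
[ 577.9 -386.    63.9] -0.5686
[ 578.2 -386.2   64.3] -0.5685
xyz [ 0.0004 -0.0023  0.036 ] rot [0.005 0.    0.003] dist 29 yaw -0.57
```

View pics/w5.png

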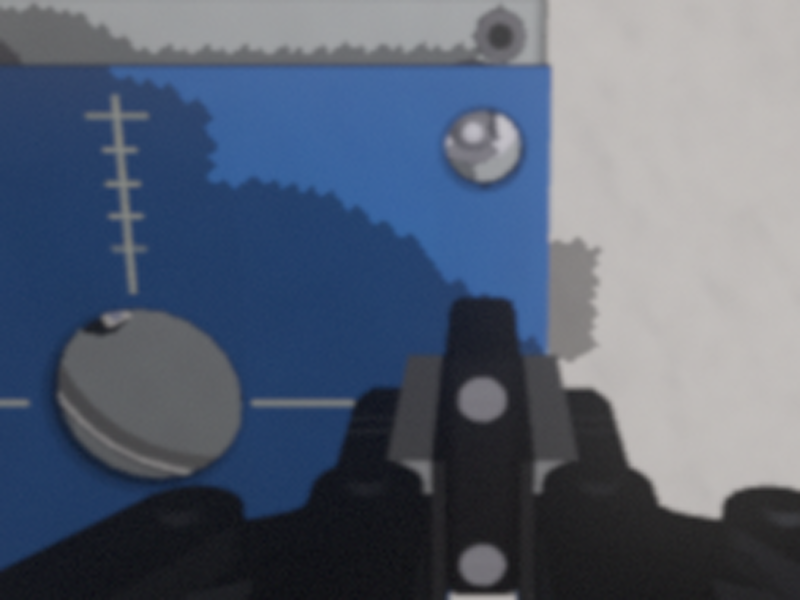

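```bash
cat > chk.py <<'E'
from h import *
a=np.load('w5.npz'); im,d,K,T=[a[k] for k in('im','d','K','T')]
f=lambda u,v:(100+u/3.162,110+v/3.158)
for ez in (62,63,64):
    dz=ez-T[2,3]+0
    Tz=T.copy()
    # camera height above tcp fixed 143.1
    Tz[2,3]=ez+143.1
    h=ray(*f(484,147),K,Tz,ez-7.6+4); p=ray(*f(473,132),K,Tz,47.5)
    g=h-p; c,s=np.cos(-.57),np.sin(-.57)
    print(ez,h.round(1),p.round(1),'hole-pin jig frame',(c*g[0]+s*g[1]).round(1),(-s*g[0]+c*g[1]).round(1))
E
python3 chk.py; python3 -c "
from h import *
print(np.load('w5.npz')['T'].round(2))
m=np.load('w5.npz');d=m['d'];P=cloud(d,m['K'],m['T']);print(P[150,220],P[152,249],P[151,250])"
```

```text
62 [ 599.7 -351.2   58.4] [ 598.5 -349.9   47.5] hole-pin jig frame 1.7 -0.5
63 [ 599.7 -351.2   59.4] [ 598.4 -350.    47.5] hole-pin jig frame 1.7 -0.4
64 [ 599.7 -351.2   60.4] [ 598.4 -350.1   47.5] hole-pin jig frame 1.7 -0.2
[[ 8.4000e-01 -5.2000e-01 -1.4000e-01  6.1264e+02]
 [-5.4000e-01 -8.1000e-01 -2.2000e-01 -3.2999e+02]
 [ 0.0000e+00  2.6000e-01 -9.7000e-01  2.0700e+02]
 [ 0.0000e+00  0.0000e+00  0.0000e+00  1.0000e+00]]
[ 588.60907144 -340.39905587   61.09287977] [ 598.11580927 -349.96025309   48.0740173 ] [ 598.90160218 -349.67237562   49.14766944]
```

```bash
python3 -m crank '{"xyz":[[0.0005,-0.0022,0],[0.0005,-0.0022,0.005],[0.0005,-0.0022,0.01],[0.0005,-0.0022,0.014],[0.0005,-0.0022,0.018],[0.0005,-0.0022,0.021],[0.0005,-0.0022,0.024],[0.0005,-0.0022,0.024]],"delta_rot":[[0,0,0],[0,0,0],[0,0,0],[0,0,0],[0,0,0],[0,0,0],[0,0,0],[0,0,0]]}'
```

```text
time: 11.2
ee_pos: [575.7, -384.1, 43.1]
tool_rot: [-0.0, 0.877, 0.481, -0.0]
wrist_force: [-0.8, 0.1, -2.5]
width: 0.101
grip_force: 59.8
```

```bash
python3 -m crank '{"xyz":[[0,0,0.003],[0,0,0.006],[0,0,0.008],[0,0,0.0095],[0,0,0.0105],[0,0,0.0105]],"delta_rot":[[0,0,0],[0,0,0],[0,0,0],[0,0,0],[0,0,0],[0,0,0]]}'
python3 - <<'E'
from h import *
E=[]
for i in range(3):
    im,d,K,T=snap('wrist'); s=read_state(); E.append(s['ee_pos'])
print(np.mean(E,0).round(1),np.round(s['wrist_force'],1),np.round(s['moment'],2))
P=cloud(d,K,T)
for u,v in [(130,150),(180,150),(220,150),(265,190),(105,180),(130,250)]: print(im[v,u],P[v,u].round(1))
E
```

```text
time: 11.8
ee_pos: [575.9, -384.2, 35.1]
tool_rot: [-0.0, 0.877, 0.481, -0.0]
wrist_force: [-0.1, -0.2, -2.9]
width: 0.102
grip_force: 59.8
[ 576.  -384.3   35.3] [-0.7  0.3 -2.3] [-0.07 -0.05 -0.  ]
[104  66  45] [ 551.9 -316.6   32.5]
[156 100  61] [ 571.3 -328.9   32.7]
[161 103  64] [ 586.7 -338.8   32.5]
[160 104  65] [ 594.  -366.    32.5]
[99 60 34] [ 532.9 -321.4   31.8]
[98 96 94] [ 508.8 -359.9   13. ]
```

```bash
python3 -m crank '{"xyz":[[0,0,0.001],[0,0,0.0015],[0,0,0.0015]],"delta_rot":[[0,0,0],[0,0,0],[0,0,0]]}'
python3 -m crank '{"xyz":[[0,0,0.0005],[0,0,0.001],[0,0,0.001]],"delta_rot":[[0,0,0],[0,0,0],[0,0,0]]}'
```

```text
time: 12.25
ee_pos: [576.2, -384.5, 34.8]
tool_rot: [0.0, 0.877, 0.481, 0.0]
wrist_force: [-1.1, 0.6, 2.0]
width: 0.103
grip_force: 60.2
time: 12.55
ee_pos: [576.3, -384.5, 34.7]
tool_rot: [0.0, 0.877, 0.481, 0.0]
wrist_force: [-3.3, 2.7, 6.4]
width: 0.103
grip_force: 61.0
```

```bash
python3 -m crank '{"xyz":[[0,0,0],[0,0,0],[0,0,0],[0,0,0],[0,0,0]],"delta_rot":[[0,0,0],[0,0,0],[0,0,0],[0,0,0],[0,0,0]]}' 0.35
python3 -m crank '{"xyz":[[0,0,-0.03],[0,0,-0.08],[0,0,-0.12],[0,0,-0.12]],"delta_rot":[[0,0,0],[0,0,0],[0,0,0],[0,0,0]]}' 0.45
python3 - <<'E'
from h import *
q=(535.9,-358.0,-.57); c,s=np.cos(q[2]),np.sin(q[2])
J=lambda x,y:(q[0]+c*x-s*y,q[1]+s*x+c*y)
k=J(-66+30*np.sin(.33),-34-30*np.cos(.33)); print(k)
tx=np.array([np.cos(-.27+np.pi/2),np.sin(-.27+np.pi/2)])
chain(([k[0]-60*tx[0],k[1]-60*tx[1],130],-.27))
E
```

```text
time: 13.05
ee_pos: [575.9, -384.2, 33.0]
tool_rot: [-0.0, 0.877, 0.481, -0.0]
wrist_force: [0.1, 0.6, 0.3]
width: 0.35
grip_force: 0.0
time: 13.45
ee_pos: [579.6, -386.9, 136.3]
tool_rot: [0.005, 0.877, 0.481, 0.002]
wrist_force: [0.1, -0.9, 1.2]
width: 0.452
grip_force: 0.0
(np.float64(454.8559671895212), np.float64(-380.1490571846361))
xyz [-0.1485 -0.1141  0.0066] rot [ 0.022  0.005 -0.596] dist 150 yaw -0.27
```

```bash
python3 -m crank '{"xyz":[[-0.148,-0.114,0],[-0.148,-0.114,0],[-0.148,-0.114,0],[-0.148,-0.114,0],[-0.148,-0.114,0],[-0.148,-0.114,0]],"delta_rot":[[0,0,-0.6],[0,0,-0.6],[0,0,-0.6],[0,0,-0.6],[0,0,-0.6],[0,0,-0.6]]}'
python3 - <<'E'
from h import *
print(tool()[0])
im,d,K,T=snap('wrist'); np.savez('w6',im=im,d=d,K=K,T=T)
cv2.imwrite('pics/w6.png',cv2.resize(im,(800,600),interpolation=2))
P=cloud(d,K,T); s=(d>0)&(P[...,2]>57)&(P[...,2]<70)&(np.hypot(P[...,0]-456,P[...,1]+379)<25)
print(s.sum(),cv2.minEnclosingCircle(P[s][:,:2].astype(np.float32)),P[s].mean(0), np.percentile(P[s],[2,98],axis=0))
b=(d>0)&(P[...,2]>27)&(P[...,2]<36)&(abs(P[...,0]-530)<90)&(abs(P[...,1]+358)<90)
A=np.c_[P[b][:,:2]-[536,-358],np.ones(b.sum())]; print('plane',np.linalg.lstsq(A,P[b][:,2],rcond=None)[0])
E
```

```text
time: 14.05
ee_pos: [436.2, -434.9, 129.1]
tool_rot: [0.0, 0.795, 0.606, 0.0]
wrist_force: [0.4, -0.1, -0.3]
width: 0.451
grip_force: 0.0
[ 436.22068681 -434.88860359  129.09797938]
602 ((452.64349365234375, -379.2470703125), 8.892474174499512) [ 452.68517521 -379.03507519   64.36267989] [[ 444.86896604 -386.88711115   61.47861742]
 [ 460.4768438  -371.31197416   66.37039637]]
plane [-1.63405095e-03  1.13401768e-03  3.14101568e+01]
```

View pics/w6.png

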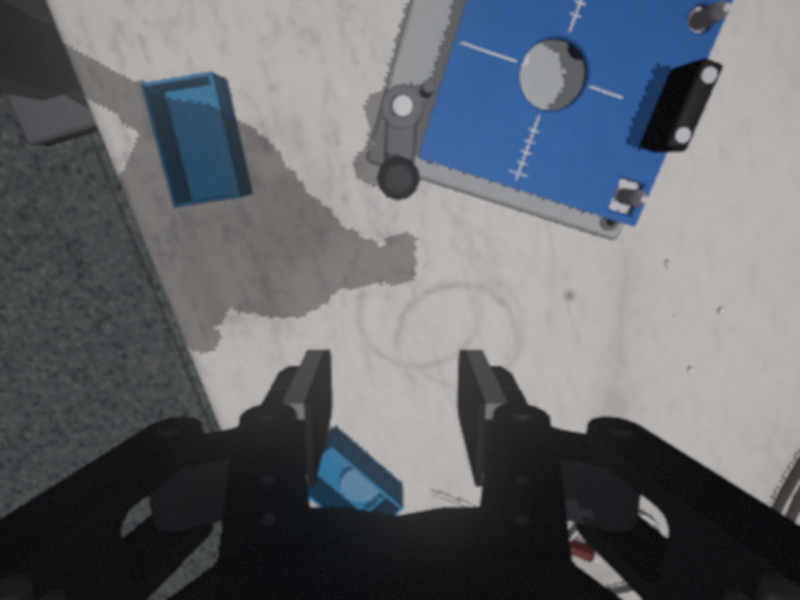

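```bash
python3 - <<'E'
from h import *
W=[]
for a in (.248,.248,.65,1.05,1.45,1.64):
    h=a-np.pi/2-.57; W.append(([462+30*np.cos(h),-351+30*np.sin(h),48],a-.57))
W[0][0][2]=85
chain(*W)
E
```

```text
xyz [0.0719 0.0009 0.0552] rot [ 0.001 -0.     0.11 ] dist 73 yaw -0.322
xyz [0.     0.     0.0463] rot [0. 0. 0.] dist 37 yaw -0.322
xyz [0.003  0.0147 0.    ] rot [ 0.     0.    -0.804] dist 12 yaw 0.08
xyz [0.003  0.0146 0.    ] rot [ 0.   0.  -0.8] dist 12 yaw 0.48
xyz [0.003  0.0146 0.    ] rot [ 0.   0.  -0.8] dist 12 yaw 0.88
xyz [0.0007 0.0071 0.    ] rot [ 0.    0.   -0.38] dist 6 yaw 1.07
```

```bash
python3 -m crank '{"xyz":[[0.072,0.001,0.055],[0.072,0.001,0.055],[0.072,0.001,0.055],[0.072,0.001,0.055]],"delta_rot":[[0,0,0.11],[0,0,0.11],[0,0,0.11],[0,0,0.11]]}' 0.42
python3 - <<'E'
from h import *
h=.248-np.pi/2-.57
E=[]
for i in range(2): grab_frame('top'); E.append(tool())
print(E[1][0]); go([462+30*np.cos(h),-351+30*np.sin(h),48],-.322)
E
```

```text
time: 14.5
ee_pos: [452.1, -379.0, 84.9]
tool_rot: [-0.0, 0.811, 0.586, -0.0]
wrist_force: [0.1, -0.3, 0.5]
width: 0.42
grip_force: 0.0
[ 452.57164784 -380.78869584   86.33012638]
xyz [ 0.0016 -0.0007  0.0479] rot [0.004 0.003 0.001] dist 38 yaw -0.322
```

```bash
python3 -m crank '{"xyz":[[0.001,0,0.02],[0.001,0,0.04],[0.001,0,0.047],[0.001,0,0.047]],"delta_rot":[[0,0,0],[0,0,0],[0,0,0],[0,0,0]]}' 0.42
python3 -m crank '{"xyz":[[0,0,0],[0,0,0],[0,0,0]],"delta_rot":[[0,0,0],[0,0,0],[0,0,0]]}' 0.25 20
```

```text
time: 15.0
ee_pos: [450.1, -378.0, 45.3]
tool_rot: [-0.002, 0.812, 0.584, -0.0]
wrist_force: [-0.3, -0.4, -0.1]
width: 0.421
grip_force: 0.0
time: 15.3
ee_pos: [452.1, -379.4, 48.4]
tool_rot: [0.001, 0.812, 0.584, 0.0]
wrist_force: [-0.7, -0.6, 0.0]
width: 0.248
grip_force: 0.0
```

```bash
python3 -m crank '{"xyz":[[0.001,0.005,0],[0.002,0.01,0],[0.003,0.0147,0],[0.003,0.0147,0]],"delta_rot":[[0,0,-0.27],[0,0,-0.54],[0,0,-0.8],[0,0,-0.8]]}'
python3 -m crank '{"xyz":[[0.001,0.005,0],[0.002,0.01,0],[0.003,0.0147,0],[0.003,0.0147,0]],"delta_rot":[[0,0,-0.27],[0,0,-0.54],[0,0,-0.8],[0,0,-0.8]]}'
python3 -m crank '{"xyz":[[0.001,0.005,0],[0.002,0.01,0],[0.003,0.0147,0],[0.003,0.0147,0]],"delta_rot":[[0,0,-0.27],[0,0,-0.54],[0,0,-0.8],[0,0,-0.8]]}'
python3 - <<'E'
from h import *
h=1.64-np.pi/2-.57; go([462+30*np.cos(h),-351+30*np.sin(h),48],1.07)
E
```

```text
time: 15.7
ee_pos: [464.0, -380.8, 48.2]
tool_rot: [0.0, 0.679, 0.734, -0.0]
wrist_force: [-0.4, -0.7, 0.7]
width: 0.248
grip_force: 0.1
time: 16.1
ee_pos: [475.5, -377.6, 48.1]
tool_rot: [0.001, 0.521, 0.854, -0.0]
wrist_force: [0.1, -0.1, -0.1]
width: 0.249
grip_force: 0.3
time: 16.5
ee_pos: [485.0, -369.9, 48.1]
tool_rot: [0.001, 0.342, 0.94, -0.0]
wrist_force: [-0.1, -1.1, 0.0]
width: 0.251
grip_force: 0.3
xyz [0.0004 0.007  0.0001] rot [-0.     0.003 -0.394] dist 6 yaw 1.07
```

```bash
python3 -m crank '{"xyz":[[0.0005,0.004,0],[0.0005,0.007,0],[0.0005,0.0085,0],[0.0005,0.0085,0]],"delta_rot":[[0,0,-0.2],[0,0,-0.38],[0,0,-0.38],[0,0,-0.38]]}'
python3 -m crank '{"xyz":[[0,0.0012,0],[0,0.002,0],[0,0.002,0]],"delta_rot":[[0,0,0],[0,0,0],[0,0,0]]}'
```

```text
time: 16.9
ee_pos: [488.4, -364.9, 48.1]
tool_rot: [0.0, 0.252, 0.968, -0.001]
wrist_force: [-2.2, -3.7, 2.1]
width: 0.249
grip_force: 2.3
time: 17.2
ee_pos: [488.5, -364.7, 48.1]
tool_rot: [-0.0, 0.251, 0.968, -0.002]
wrist_force: [-4.9, -7.9, 0.5]
width: 0.249
grip_force: 4.6
```

```bash
python3 -m crank '{"xyz":[[0,-0.004,0],[0,-0.004,0],[0,-0.004,0]],"delta_rot":[[0,0,0],[0,0,0],[0,0,0]]}' 0.4
python3 -m crank '{"xyz":[[0,0,-0.03],[0,0,-0.08],[0,0,-0.13],[0,0,-0.13]],"delta_rot":[[0,0,0],[0,0,0],[0,0,0],[0,0,0]]}'
python3 - <<'E'
from h import *
e,r=tool(); tx=np.array([np.cos(1.0+np.pi/2),np.sin(1+np.pi/2)])
go([605-60*tx[0],-220-60*tx[1],150],1.0)
c=[]
a=np.load('w2.npz')
for k in ['top','side']:
    A=np.load(k+'.npz'); P=cloud(A['d'],A['K'],A['T']); s=(A['d']>0)&(np.hypot(P[...,0]-605,P[...,1]+220)<150)&(P[...,2]>40)
    print(k,s.sum(),[(z,P[s&(P[...,2]>z)][:,:2][np.argmin(np.hypot(*(P[s&(P[...,2]>z)][:,:2]-[605,-220]).T))].round()) for z in (40,100,150,200) if (s&(P[...,2]>z)).any()])
E
```

```text
time: 17.5
ee_pos: [487.8, -364.9, 47.4]
tool_rot: [-0.0, 0.25, 0.968, 0.001]
wrist_force: [-1.4, -0.7, -0.6]
width: 0.398
grip_force: 0.0
time: 17.9
ee_pos: [491.8, -368.0, 159.0]
tool_rot: [0.006, 0.25, 0.968, -0.002]
wrist_force: [0.2, -0.3, 0.3]
width: 0.399
grip_force: 0.0
xyz [-0.1091  0.2254  0.0122] rot [-0.002  0.024  0.133] dist 201 yaw 1.0
top 3251 [(40, array([ 688., -234.])), (100, array([ 688., -234.])), (150, array([ 688., -234.])), (200, array([ 688., -234.]))]
side 4440 [(40, array([ 688., -229.])), (100, array([ 688., -229.])), (150, array([ 688., -229.])), (200, array([ 688., -229.]))]
```

```bash
python3 - <<'E'
from h import *
go([602,-224,130],1.0)
E
```

```text
xyz [-0.0331  0.2242  0.0363] rot [-0.002  0.024  0.133] dist 184 yaw 1.0
```

```bash
python3 -m crank '{"xyz":[[-0.033,0.224,0.0],[-0.033,0.224,0.01],[-0.033,0.224,0.034],[-0.033,0.224,0.034],[-0.033,0.224,0.034],[-0.033,0.224,0.034]],"delta_rot":[[0,0,0.13],[0,0,0.13],[0,0,0.13],[0,0,0.13],[0,0,0.13],[0,0,0.13]]}'
python3 - <<'E'
from h import *
grab_frame('top')
print(tool()[0])
im,d,K,T=snap('wrist'); np.savez('w7',im=im,d=d,K=K,T=T)
cv2.imwrite('pics/w7.png',cv2.resize(im,(800,600),interpolation=2))
hsv=cv2.cvtColor(im,cv2.COLOR_BGR2HSV); red=((hsv[...,0]<12)|(hsv[...,0]>172))&(hsv[...,1]>80)
n,l,st,ce=cv2.connectedComponentsWithStats(red.astype(np.uint8))
P=cloud(d,K,T)
for i in range(1,n):
    if st[i,4]>80:
        s=l==i; print(st[i],ray(*ce[i],K,T,10).round(1),np.percentile(P[s],[2,98],axis=0).round(1))
        t=s&(P[...,2]>13); print(P[t].mean(0).round(1),t.sum(),cv2.minEnclosingCircle(P[t][:,:2].astype(np.float32)))
print(find_in('block','wrist')[:2])
E
```

```text
time: 18.5
ee_pos: [597.1, -220.0, 123.3]
tool_rot: [-0.001, 0.28, 0.96, 0.0]
wrist_force: [0.3, -0.0, 0.2]
width: 0.401
grip_force: 0.0
[ 597.05171901 -220.9887545   123.87681559]
[247 184  20  17 177] [ 605.4 -220.5   10. ] [[ 597.4 -227.1   15.2]
 [ 611.2 -213.8   19.3]]
[ 603.7 -219.6   16.9] 177 ((604.5188598632812, -220.7409210205078), 8.014233589172363)
[{'rect': [0.4738, 0.4659, 0.0549, 0.0651], 'confidence': 0.63}]
```

View pics/w7.png

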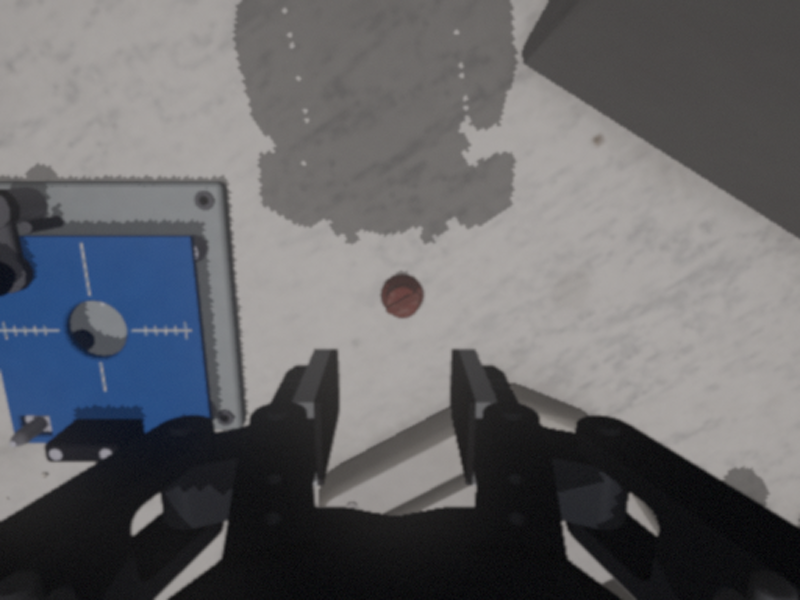

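```bash
python3 - <<'E'
from h import *
E=[]
for i in range(3): grab_frame('top'); E.append(tool())
print([x[0].round(1) for x in E]); go([604.2,-220.2,40],1.0)
E
```

```text
[array([ 597. , -222.4,  124.8]), array([ 597.1, -222.5,  124.9]), array([ 597. , -222.5,  124.9])]
xyz [-0.0059  0.0072  0.1062] rot [0.    0.001 0.   ] dist 85 yaw 1.0
```

```bash
python3 -m crank '{"xyz":[[-0.006,0.0072,0.05],[-0.006,0.0072,0.09],[-0.006,0.0072,0.106],[-0.006,0.0072,0.106],[-0.006,0.0072,0.106],[-0.006,0.0072,0.106],[-0.006,0.0072,0.106]],"delta_rot":[[0,0,0],[0,0,0],[0,0,0],[0,0,0],[0,0,0],[0,0,0],[0,0,0]]}'
python3 - <<'E'
from h import *
im,d,K,T=snap('wrist')
hsv=cv2.cvtColor(im,cv2.COLOR_BGR2HSV); red=((hsv[...,0]<12)|(hsv[...,0]>172))&(hsv[...,1]>80)
n,l,st,ce=cv2.connectedComponentsWithStats(red.astype(np.uint8)); i=1+np.argmax(st[1:,4])
P=cloud(d,K,T); s=l==i; t=s&(P[...,2]>14); print(st[i],ce[i],P[t].mean(0).round(1),cv2.minEnclosingCircle(P[t][:,:2].astype(np.float32)))
go([604.2,-220.2,9],1.0)
E
```

```text
time: 19.5
ee_pos: [606.1, -219.7, 41.9]
tool_rot: [0.002, 0.281, 0.96, -0.0]
wrist_force: [-0.5, -0.8, -0.6]
width: 0.398
grip_force: 0.0
[231 203  32  32 460] [246.28695652 222.42608696] [ 605.6 -221.3   17.9] ((581.075439453125, -204.29835510253906), 36.874267578125)
xyz [ 0.0014 -0.0017  0.0407] rot [0.001 0.006 0.004] dist 33 yaw 1.0
```

```bash
python3 -m crank '{"xyz":[[0.0005,-0.001,0.02],[0.0005,-0.001,0.035],[0.0005,-0.001,0.0405],[0.0005,-0.001,0.0405],[0.0005,-0.001,0.0405]],"delta_rot":[[0,0,0],[0,0,0],[0,0,0],[0,0,0],[0,0,0]]}'
python3 -m crank '{"xyz":[[0,0,0],[0,0,0],[0,0,0],[0,0,0],[0,0,0]],"delta_rot":[[0,0,0],[0,0,0],[0,0,0],[0,0,0],[0,0,0]]}' 0.1 25
```

```text
time: 20.05
ee_pos: [603.5, -219.4, 6.7]
tool_rot: [-0.001, 0.281, 0.96, 0.0]
wrist_force: [0.2, 0.2, 0.5]
width: 0.405
grip_force: 0.0
time: 20.55
ee_pos: [604.2, -219.6, 7.7]
tool_rot: [0.0, 0.281, 0.96, -0.0]
wrist_force: [-0.4, -0.3, 0.3]
width: 0.214
grip_force: 23.9
```

```bash
python3 -m crank '{"xyz":[[0,0,0],[0,0,0],[0,0,-0.0025],[0,0,-0.0025],[0,0,-0.0025]],"delta_rot":[[0,0,0],[0,0,0],[0,0,0],[0,0,0],[0,0,0]]}' 0.3
python3 -m crank '{"xyz":[[0,0,0],[0,0,0],[0,0,0],[0,0,0],[0,0,0]],"delta_rot":[[0,0,0],[0,0,0],[0,0,0],[0,0,0],[0,0,0]]}' 0.1 25
python3 -m crank '{"xyz":[[0,0,-0.01],[0,0,-0.04],[0,0,-0.08],[0,0,-0.1],[0,0,-0.1]],"delta_rot":[[0,0,0],[0,0,0],[0,0,0],[0,0,0],[0,0,0]]}'
python3 - <<'E'
from h import *
im,d,K,T=snap('wrist'); np.savez('w8',im=im,d=d,K=K,T=T)
hsv=cv2.cvtColor(im,cv2.COLOR_BGR2HSV); red=((hsv[...,0]<12)|(hsv[...,0]>172))&(hsv[...,1]>80)
n,l,st,ce=cv2.connectedComponentsWithStats(red.astype(np.uint8)); i=1+np.argmax(st[1:,4])
P=cloud(d,K,T); s=l==i; e,r=tool(); print(st[i],e,r.inv().apply(P[s].mean(0)-e), np.median(P[s][:,2]))
go([531.7,-355.3,110],1.0); go([531.7,-355.3,80],1.0)
E
```

```text
time: 21.05
ee_pos: [603.9, -219.6, 9.4]
tool_rot: [0.0, 0.281, 0.96, -0.0]
wrist_force: [1.4, 0.1, 0.4]
width: 0.297
grip_force: 0.0
time: 21.55
ee_pos: [603.9, -219.6, 9.4]
tool_rot: [0.0, 0.281, 0.96, -0.0]
wrist_force: [-0.5, -0.6, 2.3]
width: 0.205
grip_force: 24.0
time: 22.05
ee_pos: [606.4, -220.5, 93.1]
tool_rot: [0.003, 0.281, 0.96, -0.0]
wrist_force: [1.3, 0.2, 1.0]
width: 0.205
grip_force: 23.8
[234 237  37  30 593] [ 604.98094237 -219.96462439   90.92353391] [-3.95251574  1.51232414 -9.7482448 ] 100.59154807242535
xyz [-0.014  -0.1919 -0.0239] rot [0.001 0.007 0.004] dist 155 yaw 1.0
xyz [-0.0139 -0.1919  0.0136] rot [0.001 0.007 0.004] dist 154 yaw 1.0
```

```bash
python3 -m crank '{"xyz":[[-0.012,-0.04,0],[-0.012,-0.1,0],[-0.013,-0.15,0.0],[-0.013,-0.192,0.01],[-0.013,-0.192,0.012],[-0.013,-0.192,0.012],[-0.013,-0.192,0.012],[-0.013,-0.192,0.012],[-0.013,-0.192,0.012]],"delta_rot":[[0,0,0],[0,0,0],[0,0,0],[0,0,0],[0,0,0],[0,0,0],[0,0,0],[0,0,0],[0,0,0]]}'
python3 - <<'E'
from h import *
for i in range(3): im,d,K,T=snap('wrist')
e,r=tool(); np.savez('w9',im=im,d=d,K=K,T=T)
print(e); go([530.9,-354.8,50],1.0)
im2=cv2.resize(im,(800,600),interpolation=2); cv2.imwrite('pics/w9.png',im2)
E
```

```text
time: 23.0
ee_pos: [530.6, -353.6, 79.7]
tool_rot: [0.0, 0.28, 0.96, 0.0]
wrist_force: [0.1, 0.6, -0.0]
width: 0.201
grip_force: 23.8
[ 530.39660662 -353.99062325   79.93685468]
xyz [-0.0011 -0.0005  0.0374] rot [-0.     0.001  0.006] dist 30 yaw 1.0
```

View pics/w9.png

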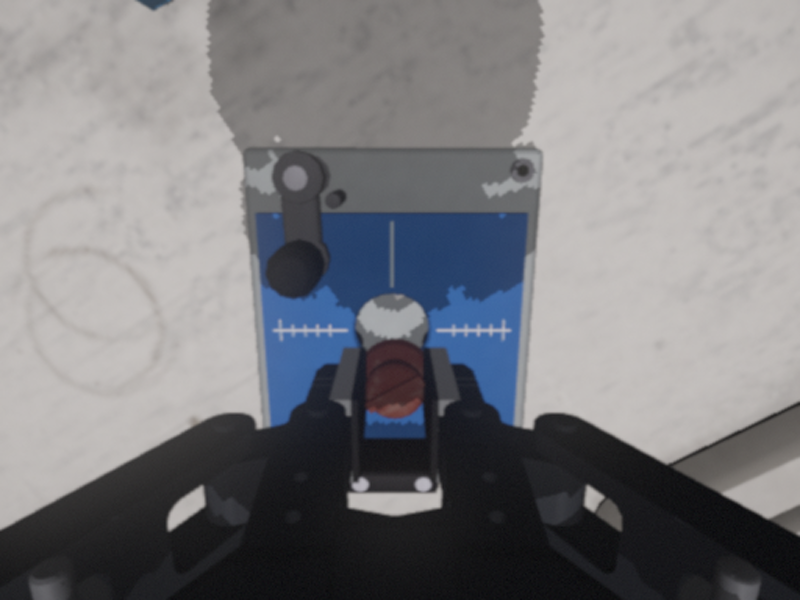

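```bash
python3 - <<'E'
from h import *
a=np.load('w9.npz'); K,T=a['K'],a['T']; e=np.array([530.4,-354,79.9])
w=ray(391*.64,329.5*.64,K,T,31); print('window',w.round(1))
tx=np.array([np.cos(1+np.pi/2),np.sin(1+np.pi/2)]); ty=np.array([np.cos(1.),np.sin(1.)])
bz=79.9-9.4
for u,v,z,n in [(394,340,bz+1,'base front edge'),(395,417,bz+18,'top rear edge'),(362,372,bz+8,'L'),(426,372,bz+8,'R')]:
    p=ray(u*.64,v*.64,K,T,z)-e; print(n,'tool x',round(p[:2]@tx,1),'y',round(p[:2]@ty,1))
g=w-e; print('window rel tool',g[:2]@tx,g[:2]@ty)
E
```

```text
window [ 531.4 -355.    31. ]
base front edge tool x 9.2 y 0.9
top rear edge tool x -8.8 y 1.3
L tool x 1.2 y -9.1
R tool x 1.3 y 10.9
window rel tool -1.3740105660237385 -0.2777156718596514
```

```bash
python3 -m crank '{"xyz":[[0,-0.0012,0.015],[0,-0.0012,0.03],[0,-0.0012,0.04],[0,-0.0012,0.046],[0,-0.0012,0.046],[0,-0.0012,0.046]],"delta_rot":[[0,0,0],[0,0,0],[0,0,0],[0,0,0],[0,0,0],[0,0,0]]}'
python3 -m crank '{"xyz":[[0,0,0.002],[0,0,0.004],[0,0,0.006],[0,0,0.0075],[0,0,0.0075],[0,0,0.0075]],"delta_rot":[[0,0,0],[0,0,0],[0,0,0],[0,0,0],[0,0,0],[0,0,0]]}'
```

```text
time: 23.75
ee_pos: [529.3, -355.4, 42.6]
tool_rot: [-0.0, 0.281, 0.96, 0.0]
wrist_force: [-0.1, 0.2, 0.3]
width: 0.202
grip_force: 23.8
time: 24.35
ee_pos: [529.3, -355.3, 36.9]
tool_rot: [-0.0, 0.281, 0.96, 0.0]
wrist_force: [0.2, 1.3, -0.7]
width: 0.205
grip_force: 23.8
```

```bash
python3 -m crank '{"xyz":[[0,0,0.001],[0,0,0.002],[0,0,0.002],[0,0,0.002]],"delta_rot":[[0,0,0],[0,0,0],[0,0,0],[0,0,0]]}'
python3 -m crank '{"xyz":[[0,0,0.001],[0,0,0.001],[0,0,0.001]],"delta_rot":[[0,0,0],[0,0,0],[0,0,0]]}'
```

```text
time: 24.75
ee_pos: [529.3, -355.3, 35.2]
tool_rot: [-0.0, 0.281, 0.96, 0.0]
wrist_force: [0.3, -1.3, -0.6]
width: 0.206
grip_force: 23.8
time: 25.05
ee_pos: [529.5, -355.5, 34.8]
tool_rot: [0.0, 0.281, 0.96, -0.0]
wrist_force: [-0.6, -0.3, 1.5]
width: 0.201
grip_force: 24.2
```

```bash
python3 -m crank '{"xyz":[[0,0,0.0005],[0,0,0.0007],[0,0,0.0007]],"delta_rot":[[0,0,0],[0,0,0],[0,0,0]]}'
```

```text
time: 25.35
ee_pos: [529.6, -355.6, 34.7]
tool_rot: [0.0, 0.281, 0.96, -0.0]
wrist_force: [-0.9, 0.5, 5.9]
width: 0.203
grip_force: 24.8
```

```bash
python3 -m crank '{"xyz":[[0,0,-0.0005],[0,0,-0.0005],[0,0,-0.0005],[0,0,-0.0005]],"delta_rot":[[0,0,0],[0,0,0],[0,0,0],[0,0,0]]}' 0.32
python3 -m crank '{"xyz":[[0,0,-0.01],[0,0,-0.03],[0,0,-0.08],[0,0,-0.13],[0,0,-0.13],[0,0,-0.13],[0,0,-0.13]],"delta_rot":[[0,0,0],[0,0,0],[0,0,0],[0,0,0],[0,0,0],[0,0,0],[0,0,0]]}'
python3 - <<'E'
from h import *
im,d,K,T=snap('wrist'); cv2.imwrite('pics/w10.png',cv2.resize(im,(800,600),interpolation=2))
P=cloud(d,K,T)
hsv=cv2.cvtColor(im,cv2.COLOR_BGR2HSV); red=((hsv[...,0]<12)|(hsv[...,0]>172))&(hsv[...,1]>80)
n,l,st,ce=cv2.connectedComponentsWithStats(red.astype(np.uint8)); i=1+np.argmax(st[1:,4]); s=l==i
print(st[i],P[s].mean(0),np.percentile(P[s][:,2],[5,50,95]),tool()[0])
b=(d>0)&(P[...,2]>27)&(P[...,2]<35)&(abs(P[...,0]-530)<90)&(abs(P[...,1]+358)<90)
print(np.linalg.lstsq(np.c_[P[b][:,:2]-[536,-358],np.ones(b.sum())],P[b][:,2],rcond=None)[0])
E
```

```text
time: 25.75
ee_pos: [529.1, -355.2, 34.0]
tool_rot: [-0.0, 0.281, 0.96, 0.0]
wrist_force: [0.2, -0.3, -0.4]
width: 0.321
grip_force: 0.0
time: 26.45
ee_pos: [528.8, -355.0, 138.2]
tool_rot: [-0.0, 0.281, 0.96, 0.0]
wrist_force: [-0.9, -0.3, -0.9]
width: 0.317
grip_force: 0.0
[240 182  26  20 337] [ 530.25169147 -354.92252243   43.38691287] [40.32134963 42.23036546 44.02066993] [ 528.41387447 -354.68281979  137.2552965 ]
[ 8.16539355e-04 -6.39481193e-04  3.14030669e+01]
```

View pics/w10.png

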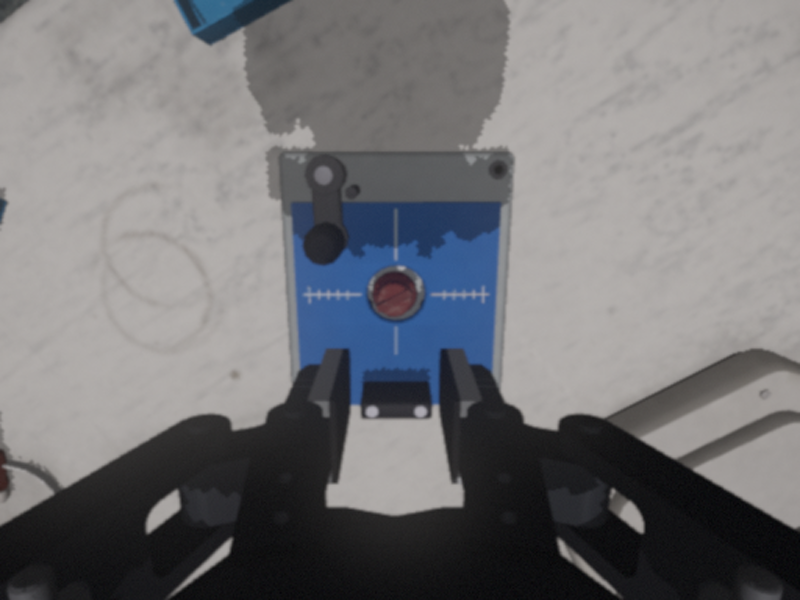

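The picture shows the block upright and central in the window at (395,295). The clamp lies fully over the template's edge, with its knob at (323,243). The template is level, and the robot is clear of everything.

```bash
python3 -c "
from workcell import *
print(hand_in())"
```

```text
the job is handed in; nothing more can be done
None
```

I handed the job in at about 26.5 s of the 61 s limit: the template is flat on both pins, the clamp is swung round to its stop over the template's edge, and the red block stands on the lens in the window. I touched neither the blue boxes nor the grey clip, and the final picture shows everything in place, though the judge's result was not reported back.

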